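# Kit two parts from under the top tray

### The arm

A 6-joint arm with a two-finger parallel gripper is mounted at the origin on the work surface. World frame = base frame: x ahead of the robot, y to its left, z up, the work surface at z = 0. Lengths are in m, angles in rad, forces in N, time in s.
With the tool pointing down it reaches from about 0.25 to 0.775 m from the base axis. Payload 8.9 kg.
Tool frame: the origin (TCP) lies midway between the tips of the shut fingers; the grasp point (between the pads) lies 19 mm behind it; z points along the fingers, y is the direction in which the jaws open and shut (so a half turn about z gives the same grasp; the last joint's range is limited). The gripper opens to 85 mm and grips with 20 to 120 N. Pads are 22 mm wide; open, the fingers measure 114 mm over their backs; the gripper's body (76 mm by 85 mm) begins 54 mm behind the grasp point. The pads swing forward as they close: fully open they stand 13 mm farther back than shut.
Start: joints at [1.04, 0.291, -0.153, 1.127, 0, 1.431], TCP at [0.2, 0.485, 0.211] pointing down, gripper open.
Joint ranges: [-2.52, 2.52], [-0.91, 1.74], [-1.3, 1.37], [-1.96, 2.02], [-1.52, 1.47], [-3.14, 3.14]. Speed limits (rad/s): [2.22, 2.22, 2.79, 3.14, 3.14, 3.14].

### API

Orientations are given as a 3x3 rotation matrix whose columns are the frame's x, y, z axes.
In Python, from rig import * gives the robot as it stands.
- The arm moves only by the shell command python3 -m inch 'ROWS' [FORCE]. ROWS is JSON, a list of rows, each a list of 3 entries, a list of its own where there are three numbers: the shift along the tool's x, y, z in cm, then the turn, a rotation vector about the tool's x, y, z in degrees, then the opening, from 0 (shut) to 1 (fully open). In form: [[[dx, dy, dz], [ax, ay, az], claw], ...]. A call has 1 to 20 rows; each row shifts and turns the commanded pose from where the row before left it, along the tool's axes as they then stand; what a row does not reach is not made up. A row lasts 1/10 s, in which the tool goes at most 50 mm and 8.59 degrees, less where a joint would pass 70% of its speed; a pose out of reach is approached as far as the arm can. A call is refused whole if a number of a shift passes 5 or a number of a turn 8.59, either way. A call with a gripper value outside its range is refused whole. The fingers move at their own pace and stop on an object; FORCE is the grip in N (left out, the last holds). Time passes only in rows, so rows that do not move let the fingers close. It gives the time, the measured TCP pose, the force and the opening at its end, in the units of the state.
- state(): the state, without advancing time (a new reading comes with each control period).
- capture(name): name is "side" or "top"; returns a dict with "image" (400x640x3 uint8, red, green, blue), "depth" (400x640 float32, m along the optical axis (not along the pixel's ray), 0 where there is no reading), "camera_matrix" (3x3 intrinsics, pixels), "k1" (the pictures are not rectified: a ray, as slopes to the right and down, at radius r is drawn at 1 + k1 r^2 times it, then the intrinsics apply), "R" (3x3) and "t" (3): a world point X has camera coordinates R X + t. Camera axes: x right, y down, z forward; pixel columns grow to the right and rows downward; lengths in m; the calibration is good to about 2 mm. A picture is of the moment at which its call begins.
- hand_in(): hands the job in, once; it reports no verdict.
Trained networks look in the newest picture that a camera, given by its name, has taken for a name from the list of things; names that differ only in an ending like _2 or _b are one class to them, and where a whole thing is asked for, a point or a joint stands for the part that bears it (a point fixed in the world has none). Each returns a list of dicts, best first, with "conf" (0 to 1); they miss things now and then, are a little off and sometimes report something else, mostly with a low value. They report only what shows in the picture. A call takes as long as a camera call. They do not tell look-alikes from the thing itself.
- recognise(camera, target): "box" ([left, top, right, bottom] in pixels, round what is visible of it).
- mark_of(camera, target): "uv" ([column, row] in pixels: a listed point, or the origin of a listed thing).
The state is a dict: "clock": time; "joint_positions": joint angles; "joint_vel": joint speeds; "joint_efforts": joint torques, N m; "tcp_pos": TCP position; "tcp_rot": TCP orientation; "contact_force": force on the tool from outside, world axes, zero at the start; "moment": the same for the moment, N m; "finger_gap": finger opening in m.
Only numpy, scipy, OpenCV 4.12 (cv2) and the standard library are available. Lean on these libraries where they do the work, as an engineer would, in place of code of your own. Each camera call takes 0.05 s, during which the arm holds its last target. There are 200 camera calls.

### The job

Lift the empty top tray off the pile of three blue trays and park it flat in the middle of the black rubber mat. From the tray that is now uncovered, stand the long hex nut upright in bin 1 (the low bin with one rivet on its ledge), and only then the short round collar upright in bin 2 (two rivets). Last, nest the top tray squarely back on the pile to cover it; leave the two lower trays and the loose things around the work where they are.

Things in the scene. Friction and masses are not known exactly. Their poses are not given: they have to be found in the camera images.
- tray_top: empty top tray of three alike; blue plastic, 130 (x) x 190 (y) x 66 mm high, walls 4 mm, open top. A 12 mm thick grip web runs along its x axis through the middle (y = 0) from wall to wall, its top 56 mm above the underside; either side of it a compartment 122 x 85 mm, centre at y = +-48.5 mm, floor 12 mm above the underside. Origin: centre of the underside; z up.
- tray_mid: middle tray of the pile, same shape as tray_top; holds the hex nut and the collar, one in each compartment. Each tray has a foot 8 mm deep (112 x 172 mm, its lowest 4 mm only 104 x 164 mm) that nests in the mouth of the tray below with 5 mm play all round: nested trays stand 58 mm apart in height. Origin: centre of the underside of the foot; z up.
- tray_bottom: lowest tray of the pile, empty, same shape as tray_top, standing loose on the bench. Origin: centre of the underside; z up.
- mat: black rubber mat fixed flat on the bench, 170 (x) x 230 (y) x 4 mm thick. Origin: centre of its underside.
- hex_nut: long plain steel hexagonal coupling nut standing upright, 30 mm across flats, 40 mm high. Origin: centre of its underside; z along its axis; one pair of flats faces its +x and -x (the other pairs at 60 degrees).
- collar: short plain steel round collar standing upright, 40 mm diameter, 24 mm high, plain cylinder. Origin: centre of its underside; z along its axis.
- bin_1: low open blue plastic bin fixed to the bench, 74 (x) x 124 (y) x 30 mm high, walls and floor 4 mm, with a 22 mm wide label ledge outside its -y end, level with the rim, that carries one aluminium rivet head (12 mm across). The three bins stand in a row in any order. Origin: centre of the underside; z up.
- bin_2: low open blue plastic bin fixed to the bench, 74 (x) x 124 (y) x 30 mm high, walls and floor 4 mm, with a 22 mm wide label ledge outside its -y end, level with the rim, that carries two aluminium rivet heads (12 mm across). The three bins stand in a row in any order. Origin: centre of the underside; z up.
- bin_3: low open blue plastic bin fixed to the bench, 74 (x) x 124 (y) x 30 mm high, walls and floor 4 mm, with a 22 mm wide label ledge outside its -y end, level with the rim, that carries three aluminium rivet heads (12 mm across); it is not used. The three bins stand in a row in any order. Origin: centre of the underside; z up.
- tape_roll: bystander: brown tape roll lying flat, 90 mm diameter, 25 mm high. Origin: centre of its underside.
- spray_can: bystander: upright plain aluminium can, 56 mm diameter, 150 mm high. Origin: centre of its underside.
- wrench: bystander: steel wrench, 180 mm long along its x axis, lying on the bench. Origin: on its underside near the middle.
Mind the look-alikes: they are no part of the job. Leave any yellow look-alike of the bin_1 alone. Leave any yellow look-alike of the tray_top alone.

How it is judged:
On the way, in this order (a step that is already met when the one before it is completed fails the run):
1. the top tray stands flat on the mat, its centre within 50 mm of the mat's centre, released (horizontal distance between tray_top and mat below 0.05 m and z of tray_top in the frame of mat below 0.012 m and angle between tray_top's own z axis and vertical below 0.08 rad and contact force between the fingers and tray_top below 0.3 N and linear speed of tray_top below 0.03 m/s), for 0.2 s.
2. the hex nut stands upright on the floor of bin 1, released, with the collar not yet in bin 2 (x of hex_nut in the frame of bin_1 between -0.037 and 0.037 m and y of hex_nut in the frame of bin_1 between -0.062 and 0.062 m and z of hex_nut in the frame of bin_1 between -0.002 and 0.009 m and angle between hex_nut's own z axis and vertical below 0.15 rad and contact force between the fingers and hex_nut below 0.3 N and linear speed of hex_nut below 0.03 m/s and not ((x of collar in the frame of bin_2 between -0.037 and 0.037 m and y of collar in the frame of bin_2 between -0.062 and 0.062 m and z of collar in the frame of bin_2 between -0.002 and 0.009 m and angle between collar's own z axis and vertical below 0.15 rad))), for 0.2 s.
3. the collar stands upright on the floor of bin 2, released, while the top tray is still on the mat (x of collar in the frame of bin_2 between -0.037 and 0.037 m and y of collar in the frame of bin_2 between -0.062 and 0.062 m and z of collar in the frame of bin_2 between -0.002 and 0.009 m and angle between collar's own z axis and vertical below 0.15 rad and contact force between the fingers and collar below 0.3 N and linear speed of collar below 0.03 m/s and horizontal distance between tray_top and mat below 0.05 m and z of tray_top in the frame of mat below 0.012 m and angle between tray_top's own z axis and vertical below 0.08 rad), for 0.2 s.
At the end, for the whole second after the job is handed in: The top tray is nested level on the middle tray (centred within 8 mm in x and y, seated to within 2.5 mm), the hex nut stands upright (within 0.15 rad) on the floor of bin 1 and the collar on the floor of bin 2, all released and at rest (x of tray_top in the frame of tray_mid between -0.008 and 0.008 m and y of tray_top in the frame of tray_mid between -0.008 and 0.008 m and z of tray_top in the frame of tray_mid between 0.054 and 0.0605 m and angle between tray_top's own z axis and vertical below 0.05 rad and x of hex_nut in the frame of bin_1 between -0.037 and 0.037 m and y of hex_nut in the frame of bin_1 between -0.062 and 0.062 m and z of hex_nut in the frame of bin_1 between -0.002 and 0.009 m and angle between each of hex_nut, collar's own z axis and vertical below 0.15 rad and x of collar in the frame of bin_2 between -0.037 and 0.037 m and y of collar in the frame of bin_2 between -0.062 and 0.062 m and z of collar in the frame of bin_2 between -0.002 and 0.009 m and linear speed of each of tray_top, hex_nut, collar below 0.02 m/s and contact force between the fingers and tray_top below 0.3 N); the robot touches nothing.
It fails at once if a lower tray is shifted or lifted more than 30 mm (distance of any of tray_mid, tray_bottom from where it was at the start of the episode above 0.03 m).
It fails at once if a bystander (tape roll, spray can, wrench) is moved more than 30 mm (distance of any of tape_roll, spray_can, wrench from where it was at the start of the episode above 0.03 m).
It also fails if it takes over 72 s, if anything falls off the work surface, if the arm or the gripper's body presses on something with over 40 N, if the wrist force passes 120 N, or if a joint passes its speed limit or range.

## Working session

There is one attempt and no reset: what is moved stays moved. The work goes in short steps, Python scripts to look and compute and a shell command to move; the robot and the scene stay as the last step left them, time stands still between calls to the robot, and variables do not carry over. Pictures are saved under pics/ and viewed, about 8 in all and at most 12, crops included, and the job is handed in when it is done.

```bash
mkdir -p pics; cat > h.py <<'E'
from rig import *
import numpy as np, cv2
def save(c,name):
    cv2.imwrite('pics/'+name,c['image'][:,:,::-1])
def dist(c):
    return np.array([c['k1'],0,0,0,0],float)
def ray(c,u,v):
    p=cv2.undistortPoints(np.array([[[u,v]]],float),np.array(c['camera_matrix']),dist(c))[0,0]
    return p
def at_z(c,u,v,z):
    R=np.array(c['R']);t=np.array(c['t']);p=ray(c,u,v)
    d=R.T@np.array([p[0],p[1],1]);o=-R.T@t
    return o+d*(z-o[2])/d[2]
def cloud(c):
    h,w=c['depth'].shape
    g=np.stack(np.meshgrid(np.arange(w),np.arange(h)),-1).reshape(-1,1,2).astype(float)
    p=cv2.undistortPoints(g,np.array(c['camera_matrix']),dist(c))[:,0]
    d=c['depth'].reshape(-1,1)
    X=np.hstack([p*d,d]);R=np.array(c['R']);t=np.array(c['t'])
    P=(X-t)@R
    P[d[:,0]==0]=np.nan
    return P.reshape(h,w,3)
E
python3 - <<'E'
from h import *
s=state();print(s)
a=capture('top');b=capture('side')
cv2.imwrite('pics/a.png',a['image'][:,:,::-1]);cv2.imwrite('pics/b.png',b['image'][:,:,::-1])
for n,c in(('top',a),('side',b)):
    print(n,np.round(-np.array(c['R']).T@c['t'],3),c['k1'],np.round(c['camera_matrix'],1).tolist())
    P=cloud(c)
    for o in 'tray_top tray_mid mat bin_1 tape_roll spray_can wrench hex_nut'.split():
        for r in recognise(n,o)[:4]:
            l,t_,r_,b_=r['box'];u,v=int((l+r_)/2),int((t_+b_)/2)
            print(o,round(r['conf'],2),np.round(r['box']),np.round(P[min(v,399),min(u,639)],3))
E
```

```text
{'clock': 0.0, 'joint_positions': array([ 1.03967593e+00,  2.91259368e-01, -1.54168006e-01,  1.12668554e+00,
       -9.88629555e-06,  1.43151141e+00]), 'joint_vel': array([ 8.34129744e-04, -1.70178584e-03,  2.67359600e-05,  5.31739412e-04,
        6.65986225e-04,  1.53587656e-03]), 'joint_efforts': array([-2.33363808e-04, -5.37141860e+01,  3.31373262e+01,  1.59247097e-02,
       -2.28439603e-04, -2.45375969e-05]), 'tcp_pos': array([0.20023581, 0.48479385, 0.21002763]), 'tcp_rot': array([[-9.24209620e-01,  3.81884988e-01, -6.58325951e-04],
       [ 3.81885517e-01,  9.24208933e-01, -1.14022051e-03],
       [ 1.72997630e-04, -1.30520791e-03, -9.99999133e-01]]), 'contact_force': array([-0.86334022,  0.39473948,  0.61120587]), 'moment': array([ 0.01256818, -0.01515038,  0.01513948]), 'finger_gap': 0.08573055793217242}
top [ 0.331 -0.023  1.614] -0.052555488229423575 [[508.4, 0.0, 321.2], [0.0, 508.4, 193.2], [0.0, 0.0, 1.0]]
tray_top 0.61 [197. 259. 272. 317.] [0.21  0.285 0.051]
tray_top 0.59 [294. 156. 366. 204.] [ 0.518 -0.015  0.169]
tray_mid 0.4 [327. 208. 338. 210.] [ 0.447 -0.019 -
[... 657 characters left out ...]
.4], [0.0, 0.0, 1.0]]
tray_top 0.76 [152. 155. 213. 224.] [0.215 0.276 0.038]
tray_top 0.64 [288. 131. 382. 211.] [ 0.519 -0.019  0.148]
tray_mid 0.88 [290. 171. 378. 229.] [ 0.452 -0.109  0.155]
mat 0.56 [217. 133. 290. 190.] [0.456 0.315 0.002]
bin_1 0.92 [388. 262. 453. 321.] [ 0.524 -0.343  0.006]
bin_1 0.89 [412. 236. 476. 291.] [ 0.633 -0.316  0.001]
bin_1 0.7 [348. 282. 419. 346.] [ 0.417 -0.339  0.003]
bin_1 0.65 [287. 317. 360. 391.] [ 0.255 -0.339  0.002]
tape_roll 0.68 [377. 162. 405. 185.] [ 0.763  0.021 -0.001]
spray_can 0.76 [424. 155. 448. 214.] [ 0.733 -0.171  0.103]
wrench 0.53 [336. 128. 361. 141.] [0.782 0.256 0.004]
hex_nut 0.7 [380. 160. 406. 185.] [ 0.769  0.023 -0.001]
```

View pics/a.png

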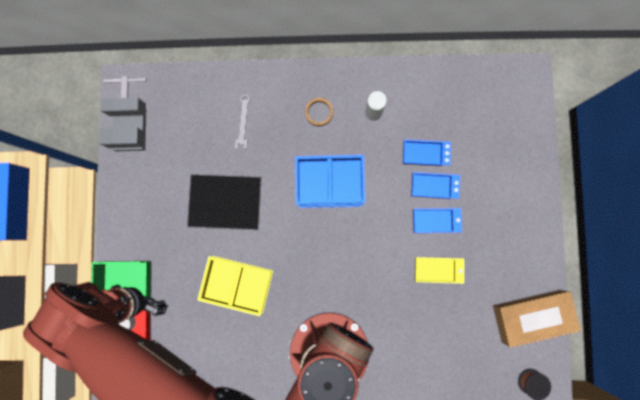

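```bash
python3 - <<'E'
from h import *
a=capture('top');b=capture('side')
c1=cv2.resize(a['image'][130:295,390:480],None,fx=3.6,fy=3.6,interpolation=cv2.INTER_CUBIC)
c2=cv2.resize(b['image'][220:400,280:490],None,fx=2.2,fy=2.2,interpolation=cv2.INTER_CUBIC)
H=max(c1.shape[0],c2.shape[0]);f=lambda c:np.pad(c,((0,H-c.shape[0]),(0,0),(0,0)))
cv2.imwrite('pics/c.png',np.hstack([f(c1),f(c2)])[:,:,::-1])
# fit rectangles
P=cloud(a)
def rect(m,n):
    q=P[m][:,:2];r=cv2.minAreaRect((q*1000).astype(np.float32));print(n,m.sum(),np.round(r[0],1),np.round(r[1],1),round(r[2],1),np.nanmedian(P[m][:,2]))
    lo,hi=np.percentile(q,[1,99],axis=0);print(lo,hi)
X,Y,Z=P[...,0],P[...,1],P[...,2]
rect((Z>.15)&(abs(X-.52)<.15)&(abs(Y+.015)<.15),'pile')
im=a['image'].astype(int)
rect((im.sum(2)<130)&(abs(X-.47)<.15)&(abs(Y-.33)<.18)&(Z<.02),'mat')
for cx,cy in((.513,-.344),(.405,-.346),(.612,-.315),(.245,-.35)):
    rect((Z>.018)&(Z<.045)&(abs(X-cx)<.053)&(abs(Y-cy)<.1),'bin')
E
```

```text
pile 890 [519.2 -15.5] [137.2 196. ] 0.0 0.17835012275116238
[ 0.45110512 -0.11262761] [0.5869862  0.08188729]
mat 3243 [477.4 327.7] [219.2 157.6] 86.6 0.002801873704385221
[0.39816849 0.22033258] [0.55506545 0.43303735]
bin 385 [ 513.  -344.3] [148.9  74.8] 85.3 0.028600503269449448
[ 0.47172522 -0.41867805] [ 0.55322852 -0.2702464 ]
bin 374 [ 402.7 -345.4] [149.3  72.4] 88.9 0.028897762179979983
[ 0.36567816 -0.41883195] [ 0.43955131 -0.27157752]
bin 378 [ 618.4 -321. ] [148.1  76.2] 86.3 0.029122052031892144
[ 0.57899429 -0.39494403] [ 0.65862651 -0.24872164]
bin 386 [ 250.  -345.6] [148.9  73.9] 88.5 0.029022286786896515
[ 0.21208433 -0.41966962] [ 0.28785244 -0.2717644 ]
```

View pics/c.png

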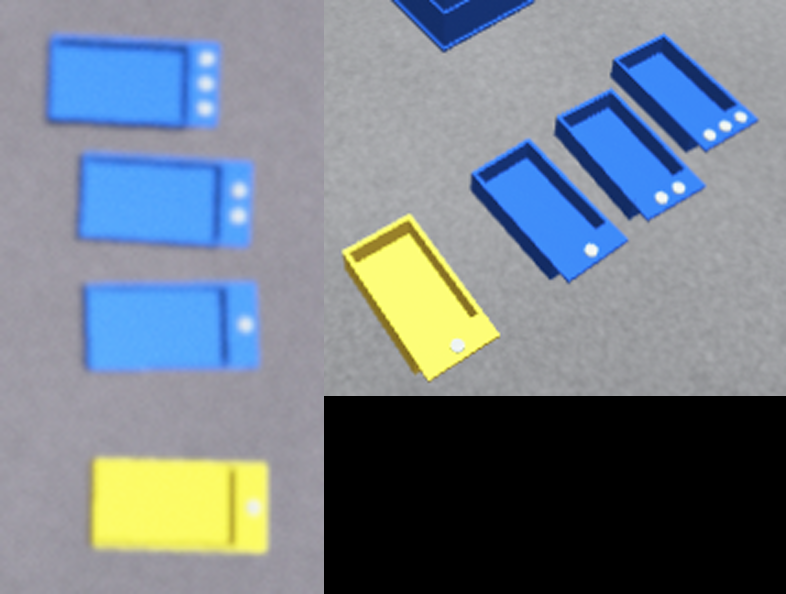

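The crop shows, from the top of the top view: blue bin with 3 rivets at (427,153) = bin 3; blue bin with 2 rivets at (435,186) = bin 2; blue bin with 1 rivet at (437,221) = bin 1; and a yellow one-rivet look-alike at (440,270), which I leave alone. The blue pile is at (330,181) and the mat at (224,202). The yellow tray at (236,286) is a look-alike and stays put.

```bash
cat >> h.py <<'E'
def fitrect(pts,w,h):
    """least-squares: fit rectangle centre/yaw to extreme edges; pts Nx2, w along x,h along y (m)"""
    q=pts
    best=None
    for yaw in np.radians(np.arange(-8,8.1,.25)):
        c,s=np.cos(yaw),np.sin(yaw);p=q@np.array([[c,-s],[s,c]])
        lo,hi=np.percentile(p,[.7,99.3],axis=0);a=np.prod(hi-lo)
        if best is None or a<best[0]: best=(a,yaw,(lo+hi)/2,hi-lo)
    a,yaw,m,sz=best;c,s=np.cos(yaw),np.sin(yaw)
    return np.array([[c,-s],[s,c]])@m,np.degrees(yaw),sz
def go(x,y,z,jaw=None):
    """remaining move in current tool axes (cm) and turn about tool z (deg); jaw=world angle of tool y (deg)"""
    s=state();R=s['tcp_rot'];d=(R.T@(np.array([x,y,z])-s['tcp_pos']))*100
    th=np.degrees(np.arctan2(R[1,1],R[0,1]))
    tr=0
    if jaw is not None: tr=-((jaw-th+90)%180-90)
    print('shift cm',np.round(d,2),'norm',round(float(np.linalg.norm(d)),2),'turn z',round(tr,2),'jaw now',round(th,1),'q6',round(s['joint_positions'][5],2))
E
python3 - <<'E'
from h import *
a=capture('top');b=capture('side')
for c in(a,b):
    P=cloud(c);X,Y,Z=P[...,0],P[...,1],P[...,2]
    m=(Z>.172)&(Z<.19)&(abs(X-.52)<.09)&(abs(Y+.015)<.13);print('pile',m.sum(),*fitrect(P[m][:,:2],0,0))
    w=(Z>.162)&(abs(X-.52)<.05)&(abs(Y+.015)<.03)
    if w.sum()>9:print('web',w.sum(),np.polyfit(X[w]-.519,Y[w],1),np.median(Z[w]))
    im=c['image'].astype(int);m=(im.sum(2)<130)&(abs(X-.47)<.15)&(abs(Y-.33)<.18)&(Z<.02);print('mat',m.sum(),*fitrect(P[m][:,:2],0,0))
    for n,cx,cy in((1,.403,-.345),(2,.513,-.344)):
        m=(Z>.018)&(Z<.045)&(abs(X-cx)<.053)&(abs(Y-cy)<.1);print('bin',n,*fitrect(P[m][:,:2],0,0))
go(.519,-.0155,.26,90)
E
```

```text
pile 649 [ 0.51902696 -0.01535894] -0.25 [0.13644759 0.19461975]
web 148 [ 0.01748211 -0.01492747] 0.17025297696125255
mat 3245 [0.47738106 0.32696041] -2.5 [0.15448844 0.21352688]
bin 1 [ 0.40264241 -0.34539005] -1.25 [0.07211455 0.14823994]
bin 2 [ 0.51288063 -0.34394274] -4.75 [0.0743463  0.14705264]
pile 830 [ 0.5167345  -0.01397348] 0.25 [0.13734342 0.19821123]
web 190 [-0.00270771 -0.01626028] 0.16903447250187506
mat 2244 [0.47443628 0.32648008] -3.7499999999999996 [0.16240441 0.22356164]
bin 1 [ 0.40136603 -0.3461253 ] 0.0 [0.07513638 0.145775  ]
bin 2 [ 0.51143443 -0.34517241] -5.0 [0.07626058 0.14556936]
shift cm [-48.56 -34.11  -4.94] norm 59.55 turn z -22.45 jaw now 67.5 q6 1.43
```

```bash
python3 -m inch '[[[-3.2,-2.3,-0.33],[0,0,0],1],[[-3.2,-2.3,-0.33],[0,0,0],1],[[-3.2,-2.3,-0.33],[0,0,0],1],[[-3.2,-2.3,-0.33],[0,0,0],1],[[-3.2,-2.3,-0.33],[0,0,0],1],[[-3.2,-2.3,-0.33],[0,0,0],1],[[-3.2,-2.3,-0.33],[0,0,0],1],[[-3.2,-2.3,-0.33],[0,0,0],1],[[-3.2,-2.3,-0.33],[0,0,0],1],[[-3.2,-2.3,-0.33],[0,0,0],1],[[-3.2,-2.3,-0.33],[0,0,0],1],[[-3.2,-2.3,-0.33],[0,0,0],1],[[-3.2,-2.3,-0.33],[0,0,0],1],[[-3.2,-2.3,-0.33],[0,0,0],1],[[-3.2,-2.3,-0.33],[0,0,0],1],[[0,0,0],[0,0,-7.5],0.6],[[0,0,0],[0,0,-7.5],0.6],[[0,0,0],[0,0,-7.5],0.6],[[0,0,0],[0,0,0],0.6]]'; python3 - <<'E'
from h import *
go(.518,-.015,.137,90)
E
```

```text
clock: 3.0
tcp_pos: [0.5124, -0.0171, 0.26]
tcp_rot: [[-1.0, -0.003, -0.0], [-0.003, 1.0, 0.0], [0.0, 0.0, -1.0]]
contact_force: [-0.4, 0.3, 0.4]
finger_gap: 0.051
shift cm [-0.57  0.2  12.3 ] norm 12.32 turn z 0.15 jaw now 90.1 q6 -0.18
```

```bash
python3 -m inch '[[[-0.3,0.1,3],[0,0,0],0.6],[[-0.3,0.1,3],[0,0,0],0.6],[[0,0,3],[0,0,0],0.6],[[0,0,2],[0,0,0],0.6],[[0,0,1.1],[0,0,0],0.6],[[0,0,0],[0,0,0],0.6],[[0,0,0],[0,0,0],0],[[0,0,0],[0,0,0],0],[[0,0,0],[0,0,0],0],[[0,0,0],[0,0,0],0],[[0,0,0],[0,0,0],0],[[0,0,0],[0,0,0],0],[[0,0,0],[0,0,0],0]]' 70; python3 - <<'E'
from h import *
go(.518,-.015,.137,90)
E
```

```text
clock: 4.3
tcp_pos: [0.5193, -0.015, 0.1405]
tcp_rot: [[-1.0, -0.001, 0.002], [-0.001, 1.0, -0.0], [-0.002, -0.0, -1.0]]
contact_force: [-1.2, 0.4, 6.3]
finger_gap: 0.0099
shift cm [ 0.13 -0.    0.35] norm 0.37 turn z 0.04 jaw now 90.0 q6 -0.17
```

```bash
python3 -m inch '[[[0,0,-0.5],[0,0,0],0],[[0,0,-1],[0,0,0],0],[[0,0,-2],[0,0,0],0],[[0,0,-2],[0,0,0],0],[[0,0,-2],[0,0,0],0],[[0,0,-2],[0,0,0],0],[[0,0,0],[0,0,0],0]]'; python3 - <<'E'
from h import *
go(.476,.327,.2365,87)
a=capture('top');b=capture('side')
c2=cv2.resize(b['image'][100:240,260:420],None,fx=3.5,fy=3.5);cv2.imwrite('pics/d.png',c2[:,:,::-1])
P=cloud(a);X,Y,Z=P[...,0],P[...,1],P[...,2]
m=(Z>.255)&(Z<.30)&(abs(X-.52)<.09)&(abs(Y+.015)<.12);print(m.sum(),fitrect(P[m][:,:2],0,0),np.percentile(Z[m],[5,50,95]))
E
```

```text
clock: 5.0
tcp_pos: [0.5199, -0.0152, 0.2371]
tcp_rot: [[-1.0, -0.001, 0.005], [-0.001, 1.0, -0.001], [-0.005, -0.001, -1.0]]
contact_force: [0.4, 0.8, -2.6]
finger_gap: 0.0094
shift cm [4.370e+00 3.422e+01 1.000e-02] norm 34.5 turn z 3.05 jaw now 90.0 q6 -0.17
249 (array([ 0.51944777, -0.01807666]), np.float64(-0.7500000000000001), array([0.13388004, 0.19580446])) [0.26386439 0.27702115 0.28183329]
```

View pics/d.png

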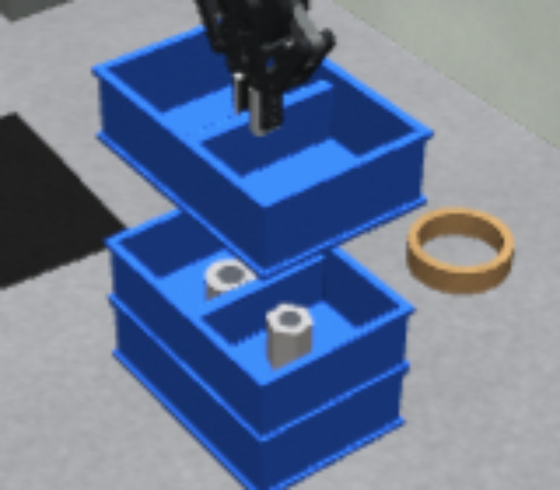

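```bash
python3 -m inch '[[[0.2,1,0],[0,0,0],0],[[0.3,2,0],[0,0,0],0],[[0.3,2.8,0],[0,0,0],0],[[0.3,3,0],[0,0,0],0],[[0.3,3,0],[0,0,0],0],[[0.3,3,0],[0,0,0],0],[[0.3,3,0],[0,0,0],0],[[0.3,3,0],[0,0,0],0],[[0.3,3,0],[0,0,0],0],[[0.3,3,0],[0,0,0],0],[[0.3,2.5,2],[0,0,1],0],[[0.3,2,3],[0,0,1],0],[[0.3,1.5,3],[0,0,1],0],[[0.3,0.8,3],[0,0,0],0],[[0.3,0.6,3],[0,0,0],0],[[0.3,0,2],[0,0,0],0],[[0,0,1],[0,0,0],0],[[0,0,1],[0,0,0],0],[[0,0,0],[0,0,0],0]]'; python3 - <<'E'
from h import *
go(.476,.327,.0285,87)
E
```

```text
clock: 7.0
tcp_pos: [0.4721, 0.3274, 0.0532]
tcp_rot: [[-0.999, 0.052, -0.001], [0.052, 0.999, -0.001], [0.001, -0.001, -1.0]]
contact_force: [1.0, 0.6, -2.2]
finger_gap: 0.0098
shift cm [-0.4  -0.01  2.47] norm 2.5 turn z 0.04 jaw now 87.0 q6 0.53
```

Close enough; lower, release and rise.

```bash
python3 -m inch '[[[-0.3,0,1],[0,0,0],0],[[0,0,0.8],[0,0,0],0],[[0,0,0.4],[0,0,0],0],[[0,0,0.2],[0,0,0],0],[[0,0,0],[0,0,0],0],[[0,0,0],[0,0,0],0.5],[[0,0,0],[0,0,0],0.5],[[0,0,0],[0,0,0],0.5],[[0,0,0],[0,0,0],0.5],[[0,0,0],[0,0,0],0.5]]'; python3 - <<'E'
from h import *
go(.476,.327,.0285,87)
E
python3 -m inch '[[[0,0,-1],[0,0,0],0.5],[[0,0,-2],[0,0,0],0.5],[[0,0,-4],[0,0,0],0.5],[[0,0,-4],[0,0,0],0.5],[[0,0,-4],[0,0,0],0.5],[[0,0,-3],[0,0,0],0.5]]'; python3 - <<'E'
from h import *
a=capture('top');b=capture('side')
for n in('hex_nut','collar'):
    for c,cn in((a,'top'),(b,'side')):
        for r in recognise(cn,n)[:2]:print(n,cn,r)
c1=cv2.resize(a['image'][145:215,285:375],None,fx=6,fy=6,interpolation=cv2.INTER_CUBIC);cv2.imwrite('pics/e.png',c1[:,:,::-1])
for c in(a,b):
    P=cloud(c);X,Y,Z=P[...,0],P[...,1],P[...,2]
    m=(Z>.118)&(Z<.135)&(abs(X-.52)<.09)&(abs(Y+.015)<.12);print('mid',m.sum(),fitrect(P[m][:,:2],0,0))
    for n,z0,z1,y in(('nut',.104,.118,-.063),('col',.088,.100,.034)):
        m=(Z>z0)&(Z<z1)&(abs(X-.52)<.05)&(abs(Y-y)<.03)
        q=P[m]; print(n,m.sum(),q.min(0),q.max(0),np.median(q,0))
    m=(Z>.062)&(Z<.08)&(abs(X-.476)<.11)&(abs(Y-.327)<.15);print('park',m.sum(),fitrect(P[m][:,:2],0,0))
E
```

```text
clock: 8.0
tcp_pos: [0.4758, 0.3275, 0.0303]
tcp_rot: [[-0.999, 0.051, 0.0], [0.051, 0.999, 0.0], [-0.0, 0.0, -1.0]]
contact_force: [0.1, -0.3, 0.2]
finger_gap: 0.0426
shift cm [-0.03 -0.05  0.18] norm 0.19 turn z 0.05 jaw now 87.1 q6 0.53
clock: 8.6
tcp_pos: [0.4761, 0.3278, 0.2137]
tcp_rot: [[-0.999, 0.051, 0.003], [0.051, 0.999, 0.001], [-0.003, 0.001, -1.0]]
contact_force: [0.4, -0.2, 0.0]
finger_gap: 0.0429
hex_nut side {'box': [335.9, 185.8, 350.2, 206.4], 'conf': 0.69}
collar top {'box': [308.3, 173.1, 322.1, 189.0], 'conf': 0.48}
collar side {'box': [293.2, 190.4, 375.6, 245.2], 'conf': 0.2}
mid 510 (array([ 0.52090851, -0.0141132 ]), np.float64(0.0), array([0.13626556, 0.19527516]))
nut 85 [ 0.5035273  -0.0712853   0.10468256] [ 0.53436975 -0.0415901   0.11627981] [ 0.51874708 -0.05649046  0.11015248]
col 117 [0.50697297 0.0062575  0.08817667] [0.54420803 0.04275028 0.09969295] [0.52541639 0.02437483 0.09347035]
park 344 (array([0.47398647, 0.30194908]), np.float64(-2.75), array([0.13619399, 0.15005439]))
mid 627 (array([ 0.51862705, -0.01272738]), np.float64(0.25), array([0.13770541, 0.19760112]))
nut 98 [ 0.5002504  -0.07256249  0.10436918] [ 0.53581816 -0.03963192  0.11161699] [ 0.51706508 -0.05596602  0.10801679]
col 106 [0.50344712 0.00977464 0.08881789] [0.54281652 0.04601358 0.09527216] [0.52264354 0.02641123 0.0920398 ]
park 453 (array([0.47238636, 0.32705966]), np.float64(-3.0000000000000004), array([0.13680977, 0.20027605]))
```

View pics/e.png

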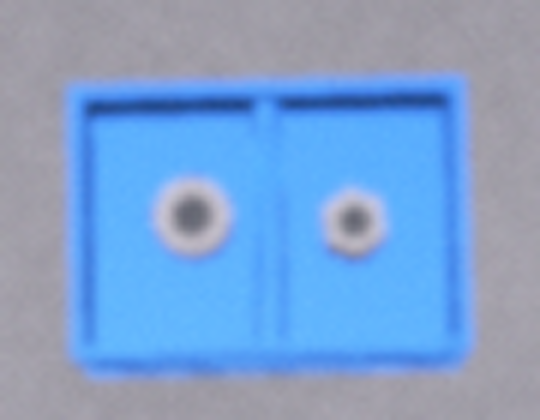

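```bash
cat > hexfit.py <<'E'
from h import *
from scipy.optimize import minimize
def proj(c,X):
    r,_=cv2.Rodrigues(np.array(c['R']));return cv2.projectPoints(X,r,np.array(c['t'],float).reshape(3,1),np.array(c['camera_matrix']),dist(c))[0][:,0]
def prep(name,n,x,y,z,w=13):
    cs=[capture(name) for _ in range(n)];c=cs[0]
    im=np.mean([k['image'].astype(float) for k in cs],0)
    u,v=np.round(proj(c,np.array([[x,y,z]],float))[0]).astype(int)
    im=im[v-w:v+w+1,u-w:u+w+1];m=im[...,2]-im[...,0]   # blue minus red
    return c,u-w,v-w,m
def hexfit(views,x0,y0,z0):
    S=8
    def cost(p,th,show=False):
        a=th+np.radians(30+60*np.arange(6));r=.015/np.cos(np.pi/6);tot=0
        for (c,u0,v0,m),(du,dv) in zip(views,((0,0),(p[2],p[3]))):
            V=np.vstack([np.c_[p[0]/1e3+x0+r*np.cos(a),p[1]/1e3+y0+r*np.sin(a),np.full(6,z)] for z in(z0,z0+.04)])
            q=(proj(c,V)-[u0,v0]+.5+[du,dv])*S
            k=np.zeros((m.shape[0]*S,m.shape[1]*S),np.float32)
            cv2.fillConvexPoly(k,np.round(cv2.convexHull(q.astype(np.float32))*16).astype(int),1,cv2.LINE_AA if 0 else 8,4)
            k=cv2.GaussianBlur(k,(0,0),.7*S);k=k.reshape(m.shape[0],S,-1,S).mean((1,3))
            A=np.c_[k.ravel(),np.ones(k.size)];
            res=m.ravel()-A@np.linalg.lstsq(A,m.ravel(),rcond=None)[0];tot+=(res**2).mean()/m.var()
        return tot
    out=[]
    for d in range(0,60,5):
        r=minimize(cost,[0,0,0,0],args=(np.radians(d),),method='Nelder-Mead',options=dict(initial_simplex=np.vstack([np.zeros(4),2*np.eye(4)]),maxiter=120))
        out.append((round(r.fun,4),d,np.round(r.x,1)))
    for o in sorted(out,key=lambda o:o[0])[:5]:print(o)
    print('worst',max(o[0] for o in out))
E
python3 - <<'E'
from hexfit import *
x,y=.518,-.056
hexfit([prep('top',6,x,y,.09,8),prep('side',6,x,y,.09,12)],x,y,.07)
E
```

```text
(np.float64(0.3867), 35, array([ 3.9,  0.8, -1.7, -2.3]))
(np.float64(0.3885), 30, array([ 3.8,  0.8, -1.5, -2.5]))
(np.float64(0.392), 40, array([ 3.9,  1. , -1.6, -2.1]))
(np.float64(0.3982), 45, array([ 3.7,  0.8, -1.7, -2.2]))
(np.float64(0.3983), 25, array([ 3.7,  0.8, -1.4, -2.4]))
worst 0.4183
```

```bash
python3 - <<'E'
from h import *
go(.519,-.056,.19,32)
E
```

```text
shift cm [ -6.3  -38.07   2.01] norm 38.65 turn z 55.05 jaw now 87.1 q6 0.53
```

```bash
python3 -m inch '[[[-0.45,-2.7,0],[0,0,0],0.65],[[-0.45,-2.72,0],[0,0,0],0.65],[[-0.45,-2.72,0],[0,0,0],0.65],[[-0.45,-2.72,0],[0,0,0],0.65],[[-0.45,-2.72,0],[0,0,0],0.65],[[-0.45,-2.72,0],[0,0,0],0.65],[[-0.45,-2.72,0],[0,0,0],0.65],[[-0.45,-2.72,0],[0,0,0],0.65],[[-0.45,-2.72,0],[0,0,0],0.65],[[-0.45,-2.72,0],[0,0,0],0.65],[[-0.45,-2.72,0],[0,0,0],0.65],[[-0.45,-2.72,0],[0,0,0],0.65],[[-0.45,-2.72,0],[0,0,0],0.65],[[-0.45,-2.72,0],[0,0,0],0.65]]'; python3 -m inch '[[[0,0,0],[0,0,8],0.65],[[0,0,0],[0,0,8],0.65],[[0,0,0],[0,0,8],0.65],[[0,0,0],[0,0,8],0.65],[[0,0,0],[0,0,8],0.65],[[0,0,0],[0,0,8],0.65],[[0,0,0],[0,0,7],0.65],[[0,0,0],[0,0,0],0.65]]';python3 - <<'E'
from h import *
go(.519,-.056,.08,32)
E
```

```text
clock: 10.9
tcp_pos: [0.519, -0.057, 0.2102]
tcp_rot: [[-0.999, 0.051, 0.0], [0.051, 0.999, -0.0], [-0.0, -0.0, -1.0]]
contact_force: [1.7, -0.3, -0.6]
finger_gap: 0.0553
clock: 11.7
tcp_pos: [0.519, -0.0559, 0.2102]
tcp_rot: [[-0.529, 0.848, 0.0], [0.848, 0.529, -0.0], [-0.0, 0.0, -1.0]]
contact_force: [-0.8, 0.7, 0.3]
finger_gap: 0.0553
shift cm [-1.000e-02 -1.000e-02  1.302e+01] norm 13.02 turn z -0.05 jaw now 32.0 q6 0.77
```

```bash
python3 -m inch '[[[0,0,3],[0,0,0],0.65],[[0,0,3],[0,0,0],0.65],[[0,0,3],[0,0,0],0.65],[[0,0,2.5],[0,0,0],0.65],[[0,0,1.5],[0,0,0],0.65],[[0,0,0],[0,0,0],0.65],[[0,0,0],[0,0,0],0],[[0,0,0],[0,0,0],0],[[0,0,0],[0,0,0],0],[[0,0,0],[0,0,0],0],[[0,0,0],[0,0,0],0],[[0,0,0],[0,0,0],0]]' 60; python3 -m inch '[[[0,0,-0.5],[0,0,0],0],[[0,0,-1.5],[0,0,0],0],[[0,0,-2.5],[0,0,0],0],[[0,0,-3],[0,0,0],0],[[0,0,-3],[0,0,0],0],[[0,0,-2],[0,0,0],0],[[0,0,0],[0,0,0],0]]';python3 - <<'E'
from h import *
go(.402,-.3345,.1,88)
b=capture('side');c2=cv2.resize(b['image'][100:240,260:420],None,fx=3.5,fy=3.5);cv2.imwrite('pics/f.png',c2[:,:,::-1])
E
```

```text
clock: 12.9
tcp_pos: [0.5199, -0.0562, 0.0815]
tcp_rot: [[-0.531, 0.847, 0.002], [0.847, 0.531, -0.001], [-0.002, 0.001, -1.0]]
contact_force: [-1.1, -0.2, 6.9]
finger_gap: 0.0276
clock: 13.6
tcp_pos: [0.5208, -0.0562, 0.2083]
tcp_rot: [[-0.531, 0.847, 0.005], [0.847, 0.531, -0.001], [-0.004, 0.004, -1.0]]
contact_force: [0.1, 0.1, -1.1]
finger_gap: 0.0283
shift cm [-17.23 -24.88  10.8 ] norm 32.14 turn z -55.92 jaw now 32.1 q6 0.76
```

View pics/f.png

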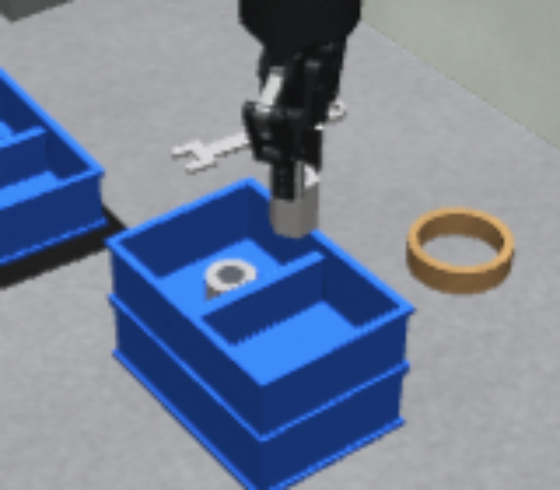

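```bash
python3 -m inch '[[[-0.9,-1.3,0],[0,0,0],0],[[-1.4,-2.03,0],[0,0,0],0],[[-1.4,-2.03,0],[0,0,0],0],[[-1.4,-2.03,0],[0,0,0],0],[[-1.4,-2.03,0],[0,0,0],0],[[-1.4,-2.03,0],[0,0,0],0],[[-1.4,-2.03,0],[0,0,0],0],[[-1.4,-2.03,0],[0,0,0],0],[[-1.4,-2.03,0],[0,0,0],0],[[-1.4,-2.03,0],[0,0,0],0],[[-1.4,-2.03,0],[0,0,0],0],[[-1.4,-2.03,0],[0,0,0],0],[[-0.9,-1.3,0],[0,0,0],0]]'; python3 -m inch '[[[0,0,1],[0,0,-8],0],[[0,0,2],[0,0,-8],0],[[0,0,2],[0,0,-8],0],[[0,0,2],[0,0,-8],0],[[0,0,2],[0,0,-8],0],[[0,0,1],[0,0,-8],0],[[0,0,1],[0,0,-8],0],[[0,0,0],[0,0,0],0]]';python3 - <<'E'
from h import *
go(.402,-.3345,.0165,88)
E
```

```text
clock: 14.95
tcp_pos: [0.3978, -0.3348, 0.2039]
tcp_rot: [[-0.53, 0.848, -0.001], [0.848, 0.53, 0.001], [0.002, -0.0, -1.0]]
contact_force: [-0.5, 0.3, -1.7]
finger_gap: 0.0279
clock: 15.75
tcp_pos: [0.398, -0.3326, 0.0933]
tcp_rot: [[-0.999, 0.032, -0.002], [0.032, 0.999, 0.003], [0.002, 0.003, -1.0]]
contact_force: [-0.1, 0.1, -1.6]
finger_gap: 0.0281
shift cm [-0.42 -0.2   7.67] norm 7.69 turn z 0.18 jaw now 88.2 q6 -0.81
```

```bash
python3 -m inch '[[[-0.2,-0.1,2],[0,0,0],0],[[-0.2,-0.1,2],[0,0,0],0],[[0,0,1.5],[0,0,0],0],[[0,0,1],[0,0,0],0],[[0,0,0.6],[0,0,0],0],[[0,0,0.3],[0,0,0],0],[[0,0,0],[0,0,0],0],[[0,0,0],[0,0,0],0]]'; python3 - <<'E'
from h import *
go(.402,-.3345,.0165,88)
E
```

```text
clock: 16.55
tcp_pos: [0.4032, -0.3364, 0.0216]
tcp_rot: [[-0.999, 0.034, 0.001], [0.034, 0.999, -0.001], [-0.001, -0.001, -1.0]]
contact_force: [0.8, -0.2, -1.0]
finger_gap: 0.0278
shift cm [0.13 0.18 0.51] norm 0.56 turn z 0.03 jaw now 88.0 q6 -0.8
```

```bash
python3 -m inch '[[[0,0,0.2],[0,0,0],0],[[0,0,0.2],[0,0,0],0],[[0,0,0.1],[0,0,0],0],[[0,0,0],[0,0,0],0]]'; python3 -m inch '[[[0,0,0],[0,0,0],0.6],[[0,0,0],[0,0,0],0.6],[[0,0,0],[0,0,0],0.6],[[0,0,0],[0,0,0],0.6],[[0,0,-0.5],[0,0,0],0.6],[[0,0,-2],[0,0,0],0.6],[[0,0,-3],[0,0,0],0.6],[[0,0,-4],[0,0,0],0.7],[[0,0,-5],[0,0,0],0.8],[[0,0,-4],[0,0,0],0.8]]'; python3 - <<'E'
from h import *
go(.524,.0255,.2,0)
a=capture('top');b=capture('side')
for c in(a,b):
    P=cloud(c);X,Y,Z=P[...,0],P[...,1],P[...,2]
    m=(Z>.035)&(Z<.06)&(abs(X-.402)<.036)&(abs(Y+.334)<.06);print('nut',m.sum(),np.nanmedian(P[m],0) if m.any() else 0, np.ptp(P[m],0) if m.any() else 0)
    m=(Z>.088)&(Z<.1)&(abs(X-.52)<.05)&(abs(Y-.03)<.035);print('col',m.sum(),P[m].min(0),P[m].max(0))
E
```

```text
clock: 16.95
tcp_pos: [0.4028, -0.336, 0.016]
tcp_rot: [[-0.999, 0.034, -0.0], [0.034, 0.999, 0.0], [0.0, 0.0, -1.0]]
contact_force: [-0.6, 0.0, -1.7]
finger_gap: 0.0281
clock: 17.95
tcp_pos: [0.403, -0.3362, 0.2042]
tcp_rot: [[-0.999, 0.034, 0.001], [0.034, 0.999, -0.001], [-0.001, -0.001, -1.0]]
contact_force: [0.1, -0.4, -0.6]
finger_gap: 0.0685
shift cm [-10.86  36.56   0.38] norm 38.14 turn z 88.05 jaw now 88.1 q6 -0.8
nut 51 [ 0.39462229 -0.33291189  0.04151366] [0.03628445 0.05318244 0.01532132]
col 125 [0.50714804 0.0062255  0.08809242] [0.54437823 0.04257727 0.09975388]
nut 181 [ 0.39784412 -0.33917688  0.04184272] [0.03501612 0.0327678  0.01101001]
col 107 [0.50423973 0.01006078 0.08823257] [0.54233749 0.04706469 0.09568844]
```

```bash
python3 -m inch '[[[-0.78,2.61,0],[0,0,0],0.75],[[-0.78,2.61,0],[0,0,0],0.75],[[-0.78,2.61,0],[0,0,0],0.75],[[-0.78,2.61,0],[0,0,0],0.75],[[-0.78,2.61,0],[0,0,0],0.75],[[-0.78,2.61,0],[0,0,0],0.75],[[-0.78,2.61,0],[0,0,0],0.75],[[-0.78,2.61,0],[0,0,0],0.75],[[-0.78,2.61,0],[0,0,0],0.75],[[-0.78,2.61,0],[0,0,0],0.75],[[-0.78,2.61,0],[0,0,0],0.75],[[-0.78,2.61,0],[0,0,0],0.75],[[-0.78,2.61,0],[0,0,0],0.75],[[-0.78,2.61,0],[0,0,0],0.75]]'; python3 -m inch '[[[0,0,0],[0,0,8],0.75],[[0,0,0],[0,0,8],0.75],[[0,0,0],[0,0,8],0.75],[[0,0,0],[0,0,8],0.75],[[0,0,0],[0,0,8],0.75],[[0,0,0],[0,0,8],0.75],[[0,0,0],[0,0,8],0.75],[[0,0,0],[0,0,8],0.75],[[0,0,0],[0,0,8],0.75],[[0,0,0],[0,0,8],0.75],[[0,0,0],[0,0,8],0.75],[[0,0,0],[0,0,0],0.75]]';python3 - <<'E'
from h import *
go(.524,.026,.073,0)
E
```

```text
clock: 19.45
tcp_pos: [0.5245, 0.0265, 0.201]
tcp_rot: [[-0.999, 0.034, -0.0], [0.034, 0.999, -0.0], [0.0, -0.0, -1.0]]
contact_force: [1.3, 0.1, 0.6]
finger_gap: 0.0641
clock: 20.65
tcp_pos: [0.5242, 0.0254, 0.201]
tcp_rot: [[0.001, 1.0, -0.0], [1.0, -0.001, 0.0], [0.0, -0.0, -1.0]]
contact_force: [-1.3, 0.9, 0.7]
finger_gap: 0.064
shift cm [ 6.00e-02 -1.00e-02  1.28e+01] norm 12.8 turn z -0.07 jaw now -0.1 q6 1.48
```

```bash
python3 -m inch '[[[0,0,3],[0,0,0],0.75],[[0,0,3],[0,0,0],0.75],[[0,0,3],[0,0,0],0.75],[[0,0,2],[0,0,0],0.7],[[0,0,1.2],[0,0,0],0.7],[[0,0,0.5],[0,0,0],0.7],[[0,0,0],[0,0,0],0.7],[[0,0,0],[0,0,0],0],[[0,0,0],[0,0,0],0],[[0,0,0],[0,0,0],0],[[0,0,0],[0,0,0],0],[[0,0,0],[0,0,0],0]]' 60; python3 -m inch '[[[0,0,-0.5],[0,0,0],0],[[0,0,-1.5],[0,0,0],0],[[0,0,-2.5],[0,0,0],0],[[0,0,-3],[0,0,0],0],[[0,0,-3],[0,0,0],0],[[0,0,-2],[0,0,0],0],[[0,0,0],[0,0,0],0]]';python3 - <<'E'
from h import *
go(.512,-.3335,.1,86)
b=capture('side');a=capture('top')
c2=cv2.resize(b['image'][100:240,260:420],None,fx=3,fy=3);c3=cv2.resize(b['image'][260:360,330:430],None,fx=3.5,fy=3.5)
c3=np.pad(c3,((0,420-350),(0,0),(0,0)));cv2.imwrite('pics/g.png',np.hstack([c2,c3])[:792,:,::-1])
E
```

```text
clock: 21.85
tcp_pos: [0.5246, 0.0254, 0.0743]
tcp_rot: [[-0.001, 1.0, 0.0], [1.0, 0.001, -0.0], [-0.0, 0.0, -1.0]]
contact_force: [-0.4, -0.1, 0.9]
finger_gap: 0.0001
clock: 22.55
tcp_pos: [0.5262, 0.0253, 0.2023]
tcp_rot: [[-0.001, 1.0, 0.005], [1.0, 0.001, -0.0], [-0.0, 0.005, -1.0]]
contact_force: [0.8, 0.3, 0.2]
finger_gap: -0.0002
shift cm [-35.87  -1.51  10.24] norm 37.33 turn z -85.95 jaw now 0.1 q6 1.48
```

View pics/g.png

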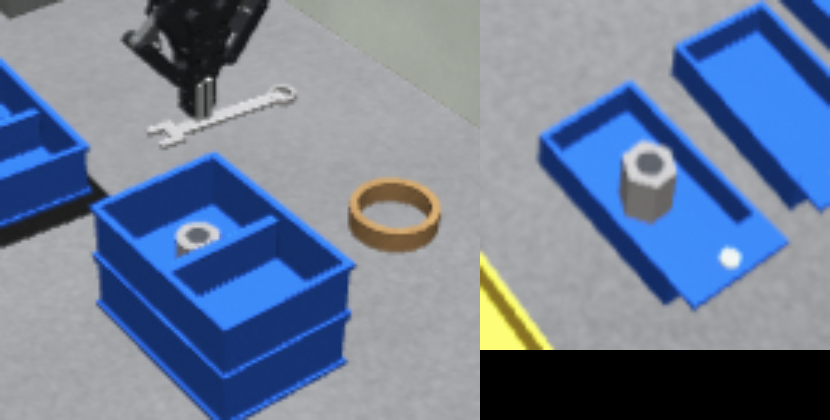

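The right crop shows the nut upright in bin 1. The left crop shows the collar still in the tray, and the fingers shut empty. I'll re-measure the collar.

```bash
python3 - <<'E'
from h import *
a=capture('top');b=capture('side')
for c,cn in((a,'top'),(b,'side')):
    P=cloud(c);X,Y,Z=P[...,0],P[...,1],P[...,2]
    sat=np.ptp(c['image'].astype(int),axis=2)
    m=(sat<60)&(Z>.06)&(Z<.13)&(abs(X-.52)<.055)&(Y>-.005)&(Y<.075)
    print(cn,m.sum(),P[m].min(0),P[m].max(0),np.percentile(Z[m],[10,50,90]))
    v,u=np.where(m);print(u.min(),u.max(),v.min(),v.max())
    print(recognise(cn,'collar')[:2])
    m=(Z>.118)&(Z<.135)&(abs(X-.52)<.09)&(abs(Y+.015)<.12);print('mid',fitrect(P[m][:,:2],0,0))
    im=cv2.resize(c['image'][140:230,290:385],None,fx=4,fy=4,interpolation=cv2.INTER_CUBIC)
    cv2.imwrite('pics/h_%s.png'%cn,im[:,:,::-1])
cv2.imwrite('pics/h.png',np.hstack([cv2.imread('pics/h_top.png'),cv2.imread('pics/h_side.png')]))
E
```

```text
Traceback (most recent call last):
ValueError: zero-size array to reduction operation minimum which has no identity
```

```bash
python3 -m inch '[[[3,0,0],[0,0,0],0.75],[[3,0,0],[0,0,0],0.75],[[3,0,0],[0,0,0],0.75],[[3,0,0],[0,0,0],0.75],[[3,0,0],[0,0,0],0.75],[[0,0,0],[0,0,0],0.75]]'; python3 - <<'E'
from h import *
a=capture('top');b=capture('side')
for c,cn in((a,'top'),(b,'side')):
    P=cloud(c);X,Y,Z=P[...,0],P[...,1],P[...,2]
    sat=np.ptp(c['image'].astype(int),axis=2)
    m=(sat<70)&(Z>.06)&(Z<.13)&(abs(X-.52)<.055)&(Y>-.005)&(Y<.075)
    if m.any():
        print(cn,m.sum(),P[m].min(0),P[m].max(0),np.percentile(Z[m],[10,50,90]))
        v,u=np.where(m);print(u.min(),u.max(),v.min(),v.max())
    print(recognise(cn,'collar')[:2])
    m=(Z>.118)&(Z<.135)&(abs(X-.52)<.09)&(abs(Y+.015)<.12);print('mid',fitrect(P[m][:,:2],0,0))
    im=cv2.resize(c['image'][140:230,290:385],None,fx=4,fy=4,interpolation=cv2.INTER_CUBIC)
    cv2.imwrite('pics/h_%s.png'%cn,im[:,:,::-1])
cv2.imwrite('pics/h.png',np.hstack([cv2.imread('pics/h_top.png'),cv2.imread('pics/h_side.png')]))
E
```

```text
clock: 23.35
tcp_pos: [0.5234, 0.1782, 0.1978]
tcp_rot: [[-0.004, 1.0, -0.002], [1.0, 0.004, 0.001], [0.001, -0.002, -1.0]]
contact_force: [-0.5, 0.0, -0.2]
finger_gap: 0.0644
top 123 [0.50712587 0.00923528 0.08348634] [0.54432451 0.04264862 0.10160222] [0.0883746  0.09323308 0.09659606]
311 322 175 187
[]
mid (array([ 0.52073286, -0.01411006]), np.float64(0.0), array([0.13615823, 0.19502068]))
side 107 [0.50393671 0.01144585 0.07431252] [0.54297891 0.04717368 0.09579484] [0.08913855 0.09197625 0.09442575]
319 332 174 185
[]
mid (array([ 0.51865063, -0.01272287]), np.float64(0.5), array([0.13805371, 0.19803365]))
```

View pics/h.png

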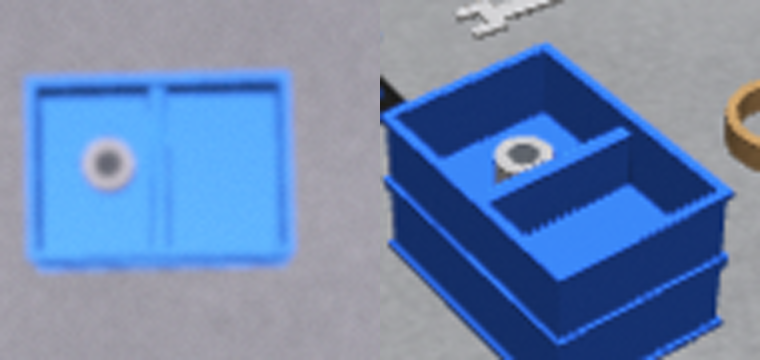

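```bash
python3 -m inch '[[[0,0,0],[0,0,0],0.5],[[0,0,0],[0,0,0],0.5],[[0,0,0],[0,0,0],0.5],[[0,0,0],[0,0,0],0.5]]'; python3 - <<'E'
from h import *
s=state();p=s['tcp_pos'];b=capture('side');P=cloud(b);X,Y,Z=P[...,0],P[...,1],P[...,2]
m=(abs(X-p[0])<.08)&(abs(Y-p[1])<.05)&(Z>.12);q=P[m]
print(p,len(q),np.sort(q[:,2])[:10])
for z in np.arange(.17,.30,.01):
    k=q[(q[:,2]>=z)&(q[:,2]<z+.01)]
    if len(k):print(round(z,2),len(k),k.min(0)[:2],k.max(0)[:2])
from hexfit import proj
u,v=np.round(proj(b,np.array([p]))[0]).astype(int);print(u,v)
i=b['image'][v-60:v+30,u-60:u+60].copy();i[60,60]=[255,0,0]
cv2.imwrite('pics/i.png',cv2.resize(i,None,fx=5,fy=5,interpolation=cv2.INTER_NEAREST)[:,:,::-1])
E
```

```text
clock: 23.95
tcp_pos: [0.5244, 0.1751, 0.1992]
tcp_rot: [[-0.0, 1.0, 0.0], [1.0, 0.0, 0.0], [0.0, 0.0, -1.0]]
contact_force: [-0.4, -0.2, -0.6]
finger_gap: 0.0425
[0.52442625 0.17509444 0.19915118] 3718 [0.21869639 0.22059996 0.22085622 0.2219655  0.22202677 0.22257719
 0.22287272 0.22348891 0.22367743 0.22373029]
0.21 1 [0.54555969 0.17020398] [0.54555969 0.17020398]
0.22 29 [0.48778594 0.16249676] [0.55421875 0.18622976]
0.23 52 [0.48548093 0.15956983] [0.55657756 0.18515482]
0.24 52 [0.48647082 0.16123338] [0.55583413 0.18744685]
0.25 51 [0.48647138 0.16001808] [0.55662108 0.18487305]
0.26 72 [0.46902582 0.15949597] [0.575215   0.18606364]
0.27 125 [0.46612084 0.15887833] [0.57818275 0.1886198 ]
0.28 113 [0.46279197 0.15537202] [0.57978329 0.1889419 ]
0.29 142 [0.45998738 0.15430658] [0.58361942 0.19464606]
293 119
```

View pics/i.png

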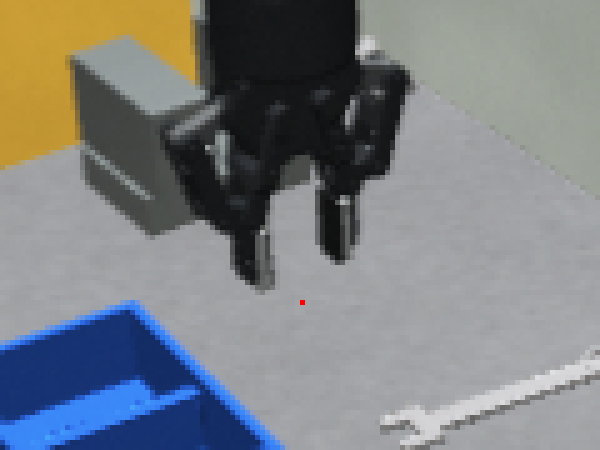

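The tool hangs about 21 mm higher than I assumed. In the picture the finger tips end around z = 0.220, while the reported TCP (red dot) is at 0.199. So the fingers shut just above the collar, and I need to go about 19 mm deeper.

```bash
python3 -m inch '[[[-3,0,0],[0,0,0],0.7],[[-3,0,0],[0,0,0],0.7],[[-3,0,0],[0,0,0],0.7],[[-3,0,0],[0,0,0],0.7],[[-2.95,0,0],[0,0,0],0.7],[[0,0,0],[0,0,0],0.7],[[0,0,3],[0,0,0],0.7],[[0,0,3],[0,0,0],0.7],[[0,0,3],[0,0,0],0.7],[[0,0,3],[0,0,0],0.7],[[0,0,1.5],[0,0,0],0.7],[[0,0,0.6],[0,0,0],0.7],[[0,0,0],[0,0,0],0.7]]'; python3 - <<'E'
from h import *
go(.5245,.026,.055,0)
E
```

```text
clock: 25.3
tcp_pos: [0.5241, 0.0263, 0.0577]
tcp_rot: [[-0.001, 1.0, -0.001], [1.0, 0.001, 0.0], [0.0, -0.001, -1.0]]
contact_force: [-0.4, -0.1, 0.2]
finger_gap: 0.06
shift cm [-0.03  0.04  0.27] norm 0.28 turn z 0.07 jaw now 0.1 q6 1.48
```

```bash
python3 -m inch '[[[0,0,0.2],[0,0,0],0.7],[[0,0,0],[0,0,0],0],[[0,0,0],[0,0,0],0],[[0,0,0],[0,0,0],0],[[0,0,0],[0,0,0],0],[[0,0,0],[0,0,0],0],[[0,0,0],[0,0,0],0]]' 60; python3 -m inch '[[[0,0,-0.5],[0,0,0],0],[[0,0,-1.5],[0,0,0],0],[[0,0,-2.5],[0,0,0],0],[[0,0,-3],[0,0,0],0],[[0,0,-3],[0,0,0],0],[[0,0,-3],[0,0,0],0],[[0,0,-1],[0,0,0],0],[[0,0,0],[0,0,0],0]]';python3 - <<'E'
from h import *
go(.512,-.3335,.08,86)
b=capture('side');P=cloud(b);X,Y,Z=P[...,0],P[...,1],P[...,2]
i=b['image'][80:240,260:420];cv2.imwrite('pics/j.png',cv2.resize(i,None,fx=3.5,fy=3.5)[:,:,::-1])
E
```

```text
clock: 26.0
tcp_pos: [0.5253, 0.0259, 0.0573]
tcp_rot: [[-0.001, 1.0, 0.002], [1.0, 0.001, -0.0], [-0.0, 0.002, -1.0]]
contact_force: [-2.4, 1.1, 5.5]
finger_gap: 0.0375
clock: 26.8
tcp_pos: [0.5254, 0.0258, 0.2024]
tcp_rot: [[-0.001, 1.0, 0.003], [1.0, 0.001, -0.0], [-0.0, 0.003, -1.0]]
contact_force: [-0.6, -0.4, -1.3]
finger_gap: 0.0376
shift cm [-35.93  -1.41  12.25] norm 37.98 turn z -85.95 jaw now 0.1 q6 1.48
```

View pics/j.png

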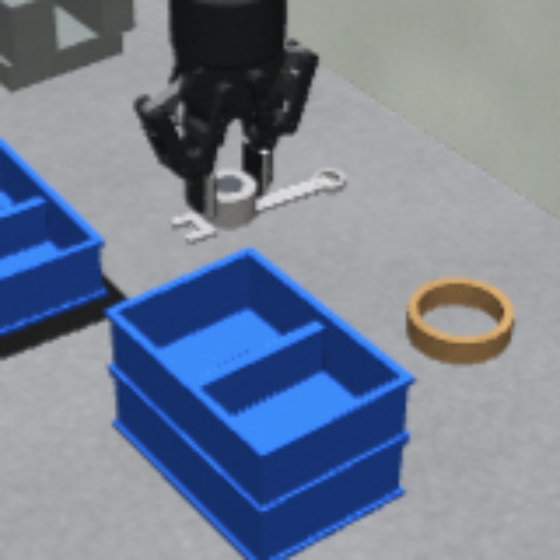

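```bash
python3 -m inch '[[[-1.6,-0.05,0],[0,0,0],0],[[-2.5,-0.1,0],[0,0,0],0],[[-2.5,-0.1,0],[0,0,0],0],[[-2.5,-0.1,0],[0,0,0],0],[[-2.5,-0.1,0],[0,0,0],0],[[-2.5,-0.1,0],[0,0,0],0],[[-2.5,-0.1,0],[0,0,0],0],[[-2.5,-0.1,0],[0,0,0],0],[[-2.5,-0.1,0],[0,0,0],0],[[-2.5,-0.1,0],[0,0,0],0],[[-2.5,-0.1,0],[0,0,0],0],[[-2.5,-0.1,0],[0,0,0],0],[[-2.5,-0.1,0],[0,0,0],0],[[-2.5,-0.1,0],[0,0,0],0],[[-1.6,0,0],[0,0,0],0]]'; python3 -m inch '[[[0,0,0],[0,0,-7.8],0],[[0,0,0],[0,0,-7.8],0],[[0,0,1],[0,0,-7.8],0],[[0,0,1],[0,0,-7.8],0],[[0,0,1],[0,0,-7.8],0],[[0,0,2],[0,0,-7.8],0],[[0,0,2],[0,0,-7.8],0],[[0,0,2],[0,0,-7.8],0],[[0,0,1],[0,0,-7.8],0],[[0,0,1],[0,0,-7.8],0],[[0,0,1],[0,0,-7.8],0],[[0,0,0],[0,0,0],0]]';python3 - <<'E'
from h import *
go(.513,-.3335,0.0,86)
E
```

```text
clock: 28.35
tcp_pos: [0.5103, -0.3321, 0.1989]
tcp_rot: [[0.0, 1.0, -0.002], [1.0, -0.0, 0.002], [0.002, -0.002, -1.0]]
contact_force: [-0.7, 0.6, -0.6]
finger_gap: 0.0374
clock: 29.55
tcp_pos: [0.51, -0.3297, 0.0786]
tcp_rot: [[-0.998, 0.07, -0.003], [0.07, 0.998, 0.003], [0.003, 0.003, -1.0]]
contact_force: [-0.1, -0.3, -1.3]
finger_gap: 0.0375
shift cm [-0.36 -0.38  7.86] norm 7.88 turn z -0.02 jaw now 86.0 q6 -0.62
```

```bash
python3 -m inch '[[[-0.2,-0.2,2],[0,0,0],0],[[-0.1,-0.1,2],[0,0,0],0],[[0,0,1.7],[0,0,0],0],[[0,0,1],[0,0,0],0],[[0,0,0.7],[0,0,0],0],[[0,0,0.4],[0,0,0],0],[[0,0,0],[0,0,0],0],[[0,0,0],[0,0,0],0]]'; python3 - <<'E'
from h import *
go(.513,-.3335,-.0087,86)
E
python3 -m inch '[[[0,0,0.2],[0,0,0],0],[[0,0,0.2],[0,0,0],0],[[0,0,0.2],[0,0,0],0],[[0,0,0],[0,0,0],0]]'
```

```text
clock: 30.35
tcp_pos: [0.5144, -0.3346, 0.0037]
tcp_rot: [[-0.997, 0.073, 0.001], [0.073, 0.997, -0.001], [-0.001, -0.0, -1.0]]
contact_force: [-0.0, 0.5, -0.9]
finger_gap: 0.0377
shift cm [0.15 0.1  1.24] norm 1.25 turn z -0.17 jaw now 85.8 q6 -0.62
clock: 30.75
tcp_pos: [0.5139, -0.3342, -0.0032]
tcp_rot: [[-0.997, 0.072, -0.0], [0.072, 0.997, 0.0], [0.0, 0.0, -1.0]]
contact_force: [-0.3, -0.5, -1.1]
finger_gap: 0.0376
```

```bash
python3 -m inch '[[[0,0,0.2],[0,0,0],0],[[0,0,0.2],[0,0,0],0],[[0,0,0.1],[0,0,0],0],[[0,0,0],[0,0,0],0]]'; python3 -m inch '[[[0,0,0],[0,0,0],0.65],[[0,0,0],[0,0,0],0.65],[[0,0,0],[0,0,0],0.65],[[0,0,0],[0,0,0],0.65],[[0,0,-0.5],[0,0,0],0.65],[[0,0,-2],[0,0,0],0.65],[[0,0,-3],[0,0,0],0.65],[[0,0,-4],[0,0,0],0.5],[[0,0,-5],[0,0,0],0.5],[[0,0,-5],[0,0,0],0.5],[[0,2,-1],[0,0,0],0.5],[[0,3,0],[0,0,0],0.5],[[0,3,0],[0,0,0],0.5],[[0,3,0],[0,0,0],0.5],[[0,3,0],[0,0,0],0.5],[[0,3,0],[0,0,0],0.5],[[0,3,0],[0,0,0],0.5]]'; python3 - <<'E'
from h import *
a=capture('top');b=capture('side')
for c in(a,b):
    P=cloud(c);X,Y,Z=P[...,0],P[...,1],P[...,2]
    for n,z0,z1,x,y in(('nut',.035,.06,.402,-.334),('col',.02,.04,.514,-.334)):
        m=(Z>z0)&(Z<z1)&(abs(X-x)<.026)&(abs(Y-y)<.045);print(n,m.sum(),np.median(P[m],0),np.ptp(P[m],0))
    m=(Z>.062)&(Z<.08)&(abs(X-.476)<.11)&(abs(Y-.327)<.15);print('park',m.sum(),fitrect(P[m][:,:2],0,0))
    m=(Z>.118)&(Z<.135)&(abs(X-.52)<.09)&(abs(Y+.015)<.12);print('mid',m.sum(),fitrect(P[m][:,:2],0,0))
i=b['image'][230:350,340:480];cv2.imwrite('pics/k.png',cv2.resize(i,None,fx=4,fy=4)[:,:,::-1])
go(.476,.3275,.2,87)
E
```

```text
clock: 31.15
tcp_pos: [0.5139, -0.3342, -0.0081]
tcp_rot: [[-0.997, 0.072, -0.0], [0.072, 0.997, 0.0], [0.0, 0.0, -1.0]]
contact_force: [0.6, 1.0, -1.3]
finger_gap: 0.0377
clock: 32.85
tcp_pos: [0.5282, -0.1332, 0.197]
tcp_rot: [[-0.997, 0.072, -0.0], [0.072, 0.997, 0.0], [0.0, 0.0, -1.0]]
contact_force: [0.6, 0.2, 0.1]
finger_gap: 0.0426
nut 88 [ 0.40073108 -0.33495857  0.04274232] [0.03101184 0.03196199 0.01656774]
col 120 [ 0.51249606 -0.33375167  0.02712638] [0.03780306 0.03843152 0.01410935]
park 543 (array([0.47508919, 0.32606768]), np.float64(-3.0000000000000004), array([0.1360711 , 0.19718031]))
mid 339 (array([ 0.52112672, -0.00182676]), np.float64(-0.5), array([0.13643091, 0.16974269]))
nut 176 [ 0.39830524 -0.33788757  0.04151494] [0.03422737 0.0316394  0.01090667]
col 225 [ 0.5090906  -0.33694081  0.02566867] [0.04099222 0.04006126 0.0089927 ]
park 457 (array([0.47215178, 0.32607431]), np.float64(-2.75), array([0.13638813, 0.20105678]))
mid 631 (array([ 0.51879422, -0.01214783]), np.float64(0.0), array([0.13725   , 0.19964578]))
shift cm [ 8.37 45.41 -0.23] norm 46.18 turn z -0.96 jaw now 86.0 q6 -0.31
```

View pics/k.png

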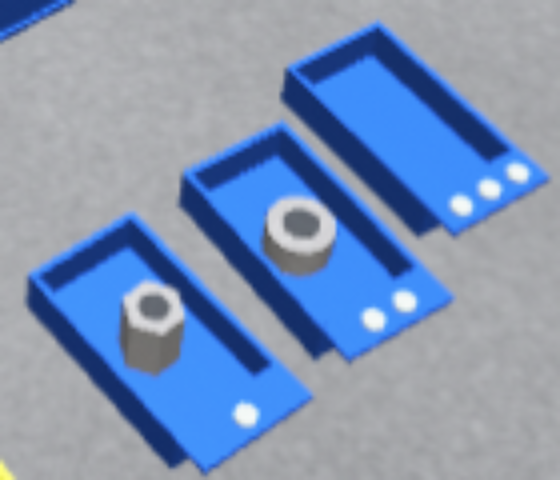

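```bash
python3 -m inch '[[[0.49,2.67,0],[0,0,0],0.5],[[0.49,2.67,0],[0,0,0],0.5],[[0.49,2.67,0],[0,0,0],0.5],[[0.49,2.67,0],[0,0,0],0.5],[[0.49,2.67,0],[0,0,0],0.5],[[0.49,2.67,0],[0,0,0],0.5],[[0.49,2.67,0],[0,0,0],0.5],[[0.49,2.67,0],[0,0,0],0.5],[[0.49,2.67,0],[0,0,0],0.5],[[0.49,2.67,0],[0,0,0],0.5],[[0.49,2.67,0],[0,0,0],0.5],[[0.49,2.67,0],[0,0,0],0.5],[[0.49,2.67,0],[0,0,0],0.5],[[0.49,2.67,0],[0,0,0],0.5],[[0.49,2.67,0],[0,0,0],0.5],[[0.49,2.67,0],[0,0,0],0.5],[[0.49,2.67,0],[0,0,-1],0.5],[[0,0,0],[0,0,0],0.5]]'; python3 - <<'E'
from h import *
go(.4758,.3275,.025,87)
E
```

```text
clock: 34.75
tcp_pos: [0.4778, 0.3262, 0.1967]
tcp_rot: [[-0.999, 0.052, -0.0], [0.052, 0.999, 0.001], [0.0, 0.001, -1.0]]
contact_force: [0.5, -0.9, 0.6]
finger_gap: 0.0426
shift cm [ 0.2   0.11 17.17] norm 17.18 turn z 0.03 jaw now 87.0 q6 0.52
```

```bash
python3 -m inch '[[[0.2,0.1,4],[0,0,0],0.5],[[0,0,4],[0,0,0],0.5],[[0,0,4],[0,0,0],0.5],[[0,0,3],[0,0,0],0.5],[[0,0,1.5],[0,0,0],0.5],[[0,0,0.6],[0,0,0],0.5],[[0,0,0],[0,0,0],0.5],[[0,0,0],[0,0,0],0],[[0,0,0],[0,0,0],0],[[0,0,0],[0,0,0],0],[[0,0,0],[0,0,0],0],[[0,0,0],[0,0,0],0],[[0,0,0],[0,0,0],0]]' 70; python3 -m inch '[[[0,0,-0.5],[0,0,0],0],[[0,0,-1.5],[0,0,0],0],[[0,0,-2.5],[0,0,0],0],[[0,0,-3],[0,0,0],0],[[0,0,-3],[0,0,0],0],[[0,0,-3],[0,0,0],0],[[0,0,-3],[0,0,0],0],[[0,0,-2.5],[0,0,0],0],[[0,0,-1],[0,0,0],0],[[0,0,0],[0,0,0],0]]';python3 - <<'E'
from h import *
go(.5205,-.0145,.2,90)
E
```

```text
clock: 36.05
tcp_pos: [0.4773, 0.3254, 0.0276]
tcp_rot: [[-0.998, 0.055, 0.002], [0.055, 0.998, 0.001], [-0.002, 0.001, -1.0]]
contact_force: [0.4, -0.8, 5.7]
finger_gap: 0.01
clock: 37.05
tcp_pos: [0.477, 0.3253, 0.2274]
tcp_rot: [[-0.998, 0.055, 0.002], [0.055, 0.998, 0.001], [-0.002, 0.001, -1.0]]
contact_force: [0.7, 0.6, -2.8]
finger_gap: 0.0097
shift cm [ -6.2  -33.7    2.71] norm 34.37 turn z -3.14 jaw now 86.9 q6 0.53
```

```bash
python3 -m inch '[[[-0.25,-1.4,0],[0,0,0],0],[[-0.46,-2.5,0],[0,0,0],0],[[-0.46,-2.5,0],[0,0,0],0],[[-0.46,-2.5,0],[0,0,0],0],[[-0.46,-2.5,0],[0,0,0],0],[[-0.46,-2.5,0],[0,0,0],0],[[-0.46,-2.5,0],[0,0,0],0],[[-0.46,-2.5,0],[0,0,0],0],[[-0.46,-2.5,0],[0,0,0],0],[[-0.46,-2.5,0],[0,0,0],0],[[-0.46,-2.5,0],[0,0,0],0],[[-0.46,-2.5,0],[0,0,0],0],[[-0.46,-2.5,0],[0,0,-1],0],[[-0.46,-2.5,0],[0,0,-1],0],[[-0.3,-1.4,1],[0,0,-1],0],[[0,0,1],[0,0,0],0],[[0,0,1],[0,0,0],0],[[0,0,0],[0,0,0],0],[[0,0,0],[0,0,0],0]]'; python3 - <<'E'
from h import *
go(.5215,-.0145,.1396,90)
for n in('top','side'):
    P=cloud(capture(n));X,Y,Z=P[...,0],P[...,1],P[...,2];s=state()['tcp_pos'];zr=s[2]-.0236+.066
    m=(abs(Z-zr)<.009)&(abs(X-.52)<.09)&(abs(Y+.015)<.12);f=fitrect(P[m][:,:2],0,0);print('top tray',m.sum(),f)
    m=(Z>.118)&(Z<.135)&(abs(X-.52)<.09)&(abs(Y+.015)<.12);print('mid',m.sum(),fitrect(P[m][:,:2],0,0))
E
```

```text
clock: 38.95
tcp_pos: [0.5226, -0.0302, 0.1957]
tcp_rot: [[-1.0, 0.002, -0.001], [0.002, 1.0, 0.0], [0.001, 0.0, -1.0]]
contact_force: [0.4, -0.0, -2.5]
finger_gap: 0.0098
shift cm [0.1  1.57 5.61] norm 5.83 turn z -0.11 jaw now 89.9 q6 -0.2
top tray 255 (array([ 0.52089718, -0.03188392]), np.float64(-0.7500000000000001), array([0.13497023, 0.19668263]))
mid 71 (array([ 0.51949837, -0.01358633]), np.float64(-8.0), array([0.10640978, 0.20732616]))
top tray 781 (array([ 0.51861565, -0.03111253]), np.float64(0.25), array([0.13665062, 0.19801162]))
mid 412 (array([ 0.51755869, -0.0130517 ]), np.float64(0.5), array([0.13651455, 0.19802079]))
```

The tray sits 18 mm too far in -y, so I'll correct by +1.8 cm in y (x agrees) and lower it.

```bash
python3 -m inch '[[[0,0.8,0],[0,0,0],0],[[0,0.8,0],[0,0,0],0],[[0,0.2,0],[0,0,0],0],[[0,0,1.5],[0,0,0],0],[[0,0,1.5],[0,0,0],0],[[0,0,1],[0,0,0],0],[[0,0,0.5],[0,0,0],0],[[0,0,0],[0,0,0],0],[[0,0,0],[0,0,0],0]]'; python3 - <<'E'
from h import *
go(.5226,-.0122,.1396,90)
E
```

```text
clock: 39.95
tcp_pos: [0.5234, -0.0129, 0.1515]
tcp_rot: [[-1.0, 0.003, 0.001], [0.003, 1.0, -0.0], [-0.001, -0.0, -1.0]]
contact_force: [-0.5, 0.3, -2.4]
finger_gap: 0.0099
shift cm [0.08 0.07 1.19] norm 1.2 turn z -0.15 jaw now 89.9 q6 -0.16
```

```bash
python3 -m inch '[[[0.05,0.05,0.3],[0,0,0],0],[[0,0,0.3],[0,0,0],0],[[0,0,0.2],[0,0,0],0],[[0,0,0.2],[0,0,0],0],[[0,0,0],[0,0,0],0],[[0,0,0],[0,0,0],0]]'; python3 - <<'E'
from h import *
go(.5226,-.0122,.1396,90)
for n in('top','side'):
    P=cloud(capture(n));X,Y,Z=P[...,0],P[...,1],P[...,2]
    m=(Z>.174)&(Z<.193)&(abs(X-.52)<.09)&(abs(Y+.015)<.12);print('top tray',m.sum(),fitrect(P[m][:,:2],0,0),np.median(Z[m]))
E
```

```text
clock: 40.55
tcp_pos: [0.5226, -0.0124, 0.1411]
tcp_rot: [[-1.0, 0.003, -0.0], [0.003, 1.0, 0.0], [0.0, 0.0, -1.0]]
contact_force: [0.3, -0.2, -2.4]
finger_gap: 0.0097
shift cm [-0.    0.02  0.15] norm 0.15 turn z -0.15 jaw now 89.9 q6 -0.16
top tray 203 (array([ 0.51995611, -0.0149134 ]), np.float64(-0.25), array([0.1344754 , 0.19521797])) 0.1821856649908118
top tray 727 (array([ 0.51826583, -0.01360913]), np.float64(0.0), array([0.1372693, 0.1975973])) 0.18084152205386297
```

Centred to about 1 mm and 1–2 mm above its seat. Last touch, release, rise and check.

```bash
python3 -m inch '[[[0,0,0.1],[0,0,0],0],[[0,0,0.05],[0,0,0],0],[[0,0,0],[0,0,0],0],[[0,0,0],[0,0,0],0.4],[[0,0,0],[0,0,0],0.5],[[0,0,0],[0,0,0],0.5],[[0,0,0],[0,0,0],0.5],[[0,0,-0.5],[0,0,0],0.5],[[0,0,-1.5],[0,0,0],0.5],[[0,0,-3],[0,0,0],0.5],[[0,0,-4],[0,0,0],0.5],[[0,0,-4],[0,0,0],0.5],[[0,3,0],[0,0,0],0.5],[[0,4,0],[0,0,0],0.5],[[0,4,0],[0,0,0],0.5],[[0,4,0],[0,0,0],0.5],[[0,3,0],[0,0,0],0.5],[[0,0,0],[0,0,0],0.5],[[0,0,0],[0,0,0],0.5]]'; python3 - <<'E'
from h import *
for n in('top','side'):
    c=capture(n);P=cloud(c);X,Y,Z=P[...,0],P[...,1],P[...,2]
    m=(Z>.172)&(Z<.193)&(abs(X-.52)<.09)&(abs(Y+.015)<.12);q=P[m];print('top tray',m.sum(),fitrect(q[:,:2],0,0),np.median(Z[m]))
    A=np.c_[q[:,:2]-[.519,-.014],np.ones(len(q))];print('plane',np.linalg.lstsq(A,q[:,2],rcond=None)[0])
i=c['image'][110:340,270:500];cv2.imwrite('pics/l.png',cv2.resize(i,None,fx=2.6,fy=2.6)[:,:,::-1])
E
```

```text
clock: 42.55
tcp_pos: [0.5229, 0.1681, 0.2698]
tcp_rot: [[-1.0, 0.001, 0.0], [0.001, 1.0, -0.0], [-0.0, -0.0, -1.0]]
contact_force: [0.5, 0.7, 1.0]
finger_gap: 0.0427
top tray 648 (array([ 0.52045526, -0.0152418 ]), np.float64(-0.5), array([0.13599035, 0.193952  ])) 0.18002152121618692
plane [ 0.0005545  -0.00179503  0.17983151]
top tray 826 (array([ 0.51840497, -0.01356933]), np.float64(0.25), array([0.1375198 , 0.19771386])) 0.17913665495949416
plane [-0.00545077 -0.00443916  0.17848165]
```

View pics/l.png

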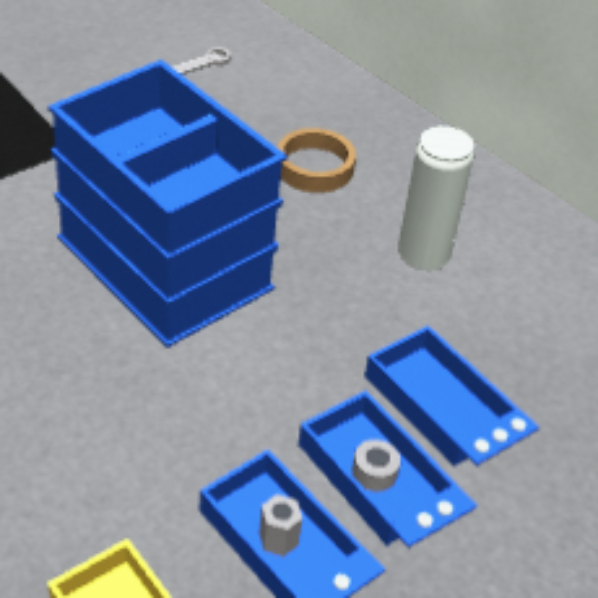

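The pile is nested and level, with the rim at about 0.180 m as at the start (0.178). The nut stands in bin 1, the collar in bin 2, and the robot is clear.

```bash
python3 -c "from rig import *; print(hand_in())"
```

```text
the job is handed in; nothing more can be done
None
```

I did the whole job in order and handed it in at about 42.6 s of the 72 s allowed. The top tray was parked on the mat, the hex nut put in bin 1, then the collar in bin 2, and the top tray nested back on the pile. I left the yellow look-alikes, bin 3 and the loose things alone.

**Last checks:**
- **Pile:** the top tray is centred within about 1.5 mm of the middle tray. Its rim is at about 0.180 m and its tilt is under 0.01 rad. From the first pictures to after the nut and collar came out, the middle tray showed no shift beyond a few millimetres of noise.
- **Bins:** in the last picture the nut and the collar stand upright in their bins and the gripper is clear of everything. In that picture the wrench, tape roll and spray can look undisturbed, but I did not measure them again.

**What failed or disagreed:**
- **Missed grasp:** the first grasp of the collar closed on nothing. The finger tips, seen by the camera, were about 20 mm higher than the reported TCP. The collar did not move, and I got it on the second try about 19 mm deeper.
- **Tray moves:** the tray came back over the pile 18 mm off in y, which I measured and corrected before lowering it.
- **Cameras:** the two cameras disagreed by about 2–3 mm throughout, close to the 2 mm calibration accuracy given.

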